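# Stamp a book at the second-hand bookstall

## Task

Slide the thick hardback that lies in front of the stamp press along the counter until it is square and home against both steel guides, the back one and the side one. Only then press the black plunger head all the way down to its stop so that the stamp bears on the cover, hold it there for a moment, and let it spring fully up again. Leave the book against the guides, and leave the slim paperback, the mug and the cash tin where they are.

Things in the scene. Friction and masses are not known exactly. Their poses are not given: they have to be found in the camera images.
- guide_corner (a point): Inside corner of the press's two steel guides, at counter height. Axes of the press: x from its open front to the back guide (roughly away from the robot), y left to the side guide, z up. Back guide's face: plane x = 0, for y -180 to 0 mm; side guide's face: plane y = 0, for x -120 to 0 mm. Each guide is a bar 24 mm high, 12 mm thick, outside its plane. The plunger's axis is at x -45, y -70 mm.
- press: Grey stamp press fixed to the counter; origin on the counter on the plunger's axis, axes as guide_corner. Behind the back guide a column (36 x 44 mm, 112 mm high, centre at x +88, y 0 mm) carries an arm 44 mm wide, at heights 82 to 112 mm, forward to a round barrel of radius 24 mm (79 to 115 mm high) on the axis. The back guide's face is at x +45, the side guide's at y +70 mm.
- plunger_top (a point): Centre of the flat top of the plunger's round black head, 60 mm in diameter, head 24 mm tall; 164 mm above the counter when up. Axes as the press. Press it straight down.
- plunger (a joint): How far the plunger is pressed, in m: 0 fully up, 0.020 at its hard stop. Spring return: it needs about 3 N to start and about 10 N at the stop with a book under the stamp.
- stamp: Sprung stamp block under the arm, 36 x 50 mm, rubber face. Origin on its axis, 47 mm below its face (at counter height while up). It goes down with the plunger: its face, 47 mm above the counter when up, 15 mm over the hardback, meets the cover at about 15 mm of plunger travel, then gives on its own spring until the plunger's stop.
- book: Thick dark-brown hardback, closed, rigid, lying flat: 135 mm (its x) by 195 mm (its y) by 32 mm thick, about 0.42 kg (varies). Origin at the centre of its underside; x points to its spine, which faces the back guide, y to its left end, which faces the side guide. Starts a few cm short of both guides, a little askew. Slides under a push of about 2 to 6 N.
- book_corner (a point): The back left corner of the book's underside (67.5 mm along its x and 97.5 mm along its y from its origin), the one that belongs in the corner of the guides. Axes as the book.
- paperback: Bystander: slim pale paperback lying flat, 110 x 175 x 13 mm, origin at the centre of its underside.
- mug: Bystander: white mug, 82 mm in diameter, 92 mm high, handle on its +y side, origin at the centre of its underside.
- cash_tin: Bystander: dark steel cash tin, 112 x 162 mm, 60 mm high and 75 mm to the top of its handle, origin at the centre of its underside.
Not all that is in view belongs to the job. Several things look just like the book: the one meant starts farthest to the robot's left.

How it is judged:
By the outcome, as a careful person would: the job done as asked, in the order asked, and still so for the second after the job is handed in, with the robot touching nothing.
It also fails if it takes over 64 s, if anything falls off the work surface, if the arm or the gripper's body presses on something with over 40 N, if the wrist force passes 120 N, or if a joint passes its speed limit or range.

## Robot

A 7-joint arm with a two-finger parallel gripper is mounted at the origin on the work surface. World frame = base frame: x ahead of the robot, y to its left, z up, the work surface at z = 0. Lengths are in m, angles in rad, forces in N, time in s.
With the tool pointing down it reaches from about 0.425 to 0.875 m from the base axis. Payload 4.7 kg.
Tool frame: the origin (TCP) lies on the centre line of the jaws, within the pads' length; the fingertips stand 25 mm ahead of it and the grasp point (between the pads) lies 6 mm ahead of it; z points along the fingers, y is the line along which they close (so a half turn about z gives the same grasp; the last joint's range is limited). The gripper opens to 85 mm and grips with 20 to 120 N. Pads are 22 mm wide; open, the fingers measure 114 mm over their backs; the gripper's body (76 mm by 85 mm) begins 54 mm behind the grasp point. The pads swing forward as they close: fully open they stand 13 mm farther back than shut.
Start: joints at [-1.203, 0.321, -0.07, 1.45, 0.023, 1.371, -0.057], TCP at [0.225, 0.61, 0.256] pointing down, gripper open.
Joint ranges: [-2.86, 2.86], [-0.3, 2.09], [-1.38, 1.24], [0.06, 2.45], [-1.56, 4.7], [0.09, 2.05], [-2.69, 2.69]. Speed limits (rad/s): [2.57, 2.57, 3.14, 3.14, 3.14, 3.14, 3.14].

## Interface

Orientations are given as a 3x3 rotation matrix whose columns are the frame's x, y, z axes.
In Python, from cell import readout, imaging, arm gives the robot as it stands.
- The arm moves only by the tool apply_moves, never from a script. Its argument "increments" is a list of rows, each a list of 5 numbers: the closure, from -1 (fully open) to 1 (shut), then the shift along the world's x, y, z in mm, then the turn about the world's z in degrees. In form: [[grip, x, y, z, yaw], ...]. A call has 1 to 5 rows; each row shifts and turns the commanded pose from where the row before left it; what a row does not reach is not made up. A row lasts 1/8 s, in which the tool goes at most 62.5 mm and 10.7 degrees, less where a joint would pass 70% of its speed; a pose out of reach is approached as far as the arm can. A call with a gripper value outside its range is refused whole. The fingers move at their own pace and stop on an object; "newtons" is the grip in N (left out, the last holds). Time passes only in rows, so rows that do not move let the fingers close. It gives the time, the measured TCP pose, the force, the opening and the grip force at its end, in the units of the state.
- readout.sense(): the state, without advancing time (a new reading comes with each control period).
- imaging.get_image(name): name is "side" or "top"; returns the picture (420x560x3 uint8, red, green, blue); there is no depth.
- imaging.camera_params(name): a dict with "fx", "fy", "cx", "cy" (pixels), "eye" and "orientation" of the camera in the world. Camera axes: x right, y down, z forward; pixel columns grow to the right and rows downward; lengths in m; the calibration is good to about 2 mm. A picture is of the moment at which its call begins. camera_params takes no time and is no camera call.
- arm.sign_off(): hands the job in; it is judged then, once.
The state is a dict: "t": time; "joint_pos": joint angles; "joint_vel": joint speeds; "joint_efforts": joint torques, N m; "eef_pos": TCP position; "orientation": TCP orientation; "contact_force": force on the tool from outside, world axes, zero at the start; "moment": the same for the moment, N m; "gripper_width": finger opening in m; "grip_force": force on a finger pad.
Only numpy, scipy, OpenCV 4.12 (cv2) and the standard library are available. Lean on these libraries where they do the work, as an engineer would, in place of code of your own. Each camera call takes 0.05 s, during which the arm holds its last target. There are 200 camera calls.

## Working session

There is one attempt and no reset: what is moved stays moved. The work goes in short steps, Python scripts to look and compute and a tool call to move; the robot and the scene stay as the last step left them, time stands still between calls to the robot, and variables do not carry over. Pictures are saved under pics/ and viewed, at most 10 in all, crops included, and the job is handed in when it is done.

Besides the shell and the picture viewer there is one more tool, called after "Emit:" in YAML: its name, and indented under it one key for each argument. apply_moves: Moves the arm, as the interface text tells. Its arguments: {"type":"object","properties":{"increments":{"type":"array","items":{"type":"array","items":{"type":"number"}}},"newtons":{"type":"number"}},"required":["increments"]}

```bash
mkdir -p pics; ls; cat > h.py <<'E'
import numpy as np,cv2
from cell import readout,imaging,arm
def snap(n,f):
    im=imaging.get_image(n); cv2.imwrite('pics/'+f,cv2.cvtColor(im,cv2.COLOR_RGB2BGR)); return im
def ray(n,u,v,z):
    p=imaging.camera_params(n);R=np.array(p['orientation']);e=np.array(p['eye'])
    d=R@np.array([(u-p['cx'])/p['fx'],(v-p['cy'])/p['fy'],1]);return e+d*(z-e[2])/d[2]
def proj(n,P):
    p=imaging.camera_params(n);R=np.array(p['orientation']);c=R.T@(np.array(P)-np.array(p['eye']))
    return p['fx']*c[0]/c[2]+p['cx'],p['fy']*c[1]/c[2]+p['cy']
E
python3 - <<'E'
from h import *
snap('top','t0.png');snap('side','s0.png')
for n in('top','side'):print(imaging.camera_params(n))
s=readout.sense();print(s['t'],s['eef_pos'],s['orientation'])
E
```

```text
pics
{'fx': 412.2295577356595, 'fy': 412.2295577356595, 'cx': 277.7446299031771, 'cy': 209.80946431109027, 'eye': array([ 0.27302966, -0.07651285,  1.48610839]), 'orientation': array([[-0.01383988, -0.98810162,  0.15317847],
       [-0.99955053,  0.01774596,  0.02416234],
       [-0.02659314, -0.15277522, -0.9879031 ]])}
{'fx': 401.9957425467953, 'fy': 401.9957425467953, 'cx': 284.59970683612903, 'cy': 210.87375529511158, 'eye': array([ 0.12002705, -0.81405258,  1.1230867 ]), 'orientation': array([[ 0.8943591 , -0.35332003,  0.27438432],
       [-0.44712168, -0.68642791,  0.5734971 ],
       [-0.01428296, -0.63559553, -0.7718901 ]])}
0.1 [0.22507437 0.60931286 0.25531658] [[-9.38071569e-01  3.46441135e-01 -5.20233914e-04]
 [ 3.46441515e-01  9.38070111e-01 -1.65644592e-03]
 [-8.58451190e-05 -1.73409545e-03 -9.99998493e-01]]
```

View pics/t0.png

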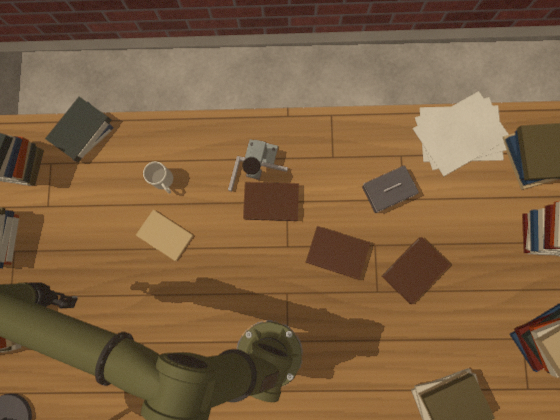

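View pics/s0.png

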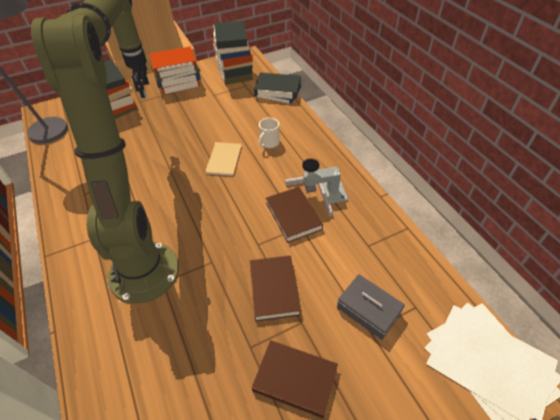

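Three dark-brown hardbacks are visible in the top view, at (271,202), (339,253) and (417,270). The robot's left is image left, so the one meant is (271,202), which also lies in front of the press. I'll confirm that in an enlarged crop. Other top-view positions: press head about (252,166), mug (157,175), paperback (165,235), tin (391,189).

```bash
python3 - <<'E'
import cv2
a=cv2.imread('pics/t0.png')[130:230,215:315];cv2.imwrite('pics/t0c.png',cv2.resize(a,(600,600),interpolation=cv2.INTER_CUBIC))
a=cv2.imread('pics/s0.png')[145:250,255:360];cv2.imwrite('pics/s0c.png',cv2.resize(a,(600,600),interpolation=cv2.INTER_CUBIC))
E
```

```text
(no output)
```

View pics/t0c.png

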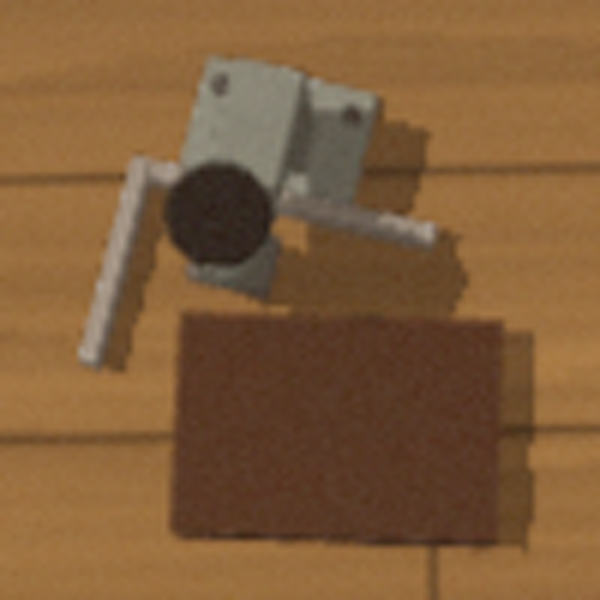

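View pics/s0c.png

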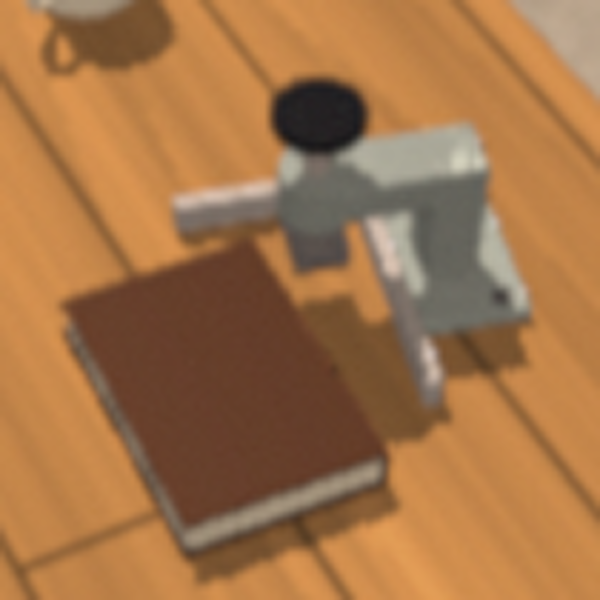

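The crop confirms it: the hardback in front of the press is the leftmost. Its cover corners in the crop are (182,313), (503,322), (497,545) and (172,535). The guides and plunger head are clear too, so I'll fit poses.

```bash
cat > fit.py <<'E'
from h import *
from scipy.optimize import least_squares
def fit(M,x0):
    def w(q,m): c,s=np.cos(q[2]),np.sin(q[2]);return [q[0]+c*m[0]-s*m[1],q[1]+s*m[0]+c*m[1],m[2]]
    f=lambda q:np.concatenate([np.subtract(proj(n,w(q,np.array(m)/1e3)),uv) for n,m,uv in M])
    r=least_squares(f,x0,x_scale=[.01,.01,.1]);return r.x,r.fun.reshape(-1,2).round(1).tolist()
E
python3 - <<'E'
from fit import *
T=lambda u,v:(215+(u+.5)/6-.5,130+(v+.5)/6-.5)
S=lambda u,v:(255+(u+.5)/5.714-.5,145+(v+.5)/5.714-.5)
P=[('top',(-45,-70,164),T(219,213)),('top',(-120,12,24),T(78,360)),('top',(-120,0,24),T(101,366)),('top',(0,-180,24),T(432,245)),('top',(12,-180,24),T(437,226)),
('side',(-45,-70,164),S(319,114)),('side',(-120,0,24),S(177,203)),('side',(0,-180,24),S(427,374))]
g,r=fit(P,[.6,.05,0]);print('corner',g,np.degrees(g[2]),r)
B=[('top',(67.5,97.5,32),T(182,313)),('top',(67.5,-97.5,32),T(503,322)),('top',(-67.5,-97.5,32),T(497,543)),('top',(-67.5,97.5,32),T(171,535)),
('side',(67.5,97.5,32),S(248,243)),('side',(67.5,-97.5,32),S(386,462)),('side',(-67.5,-97.5,32),S(187,532)),('side',(-67.5,97.5,32),S(65,303))]
b,r=fit(B,[.5,0,0]);print('book',b,np.degrees(b[2]),r)
R=lambda a:np.array([[np.cos(a),-np.sin(a)],[np.sin(a),np.cos(a)]])
print('bookcorner in guide', R(g[2]).T@(b[:2]+R(b[2])@[.0675,.0975]-g[:2]), 'rel yaw',np.degrees(b[2]-g[2]))
print('plunger',g[:2]+R(g[2])@[-.045,-.07],'target book',g[:2]+R(g[2])@[-.0675,-.0975])
for c in((.0675,.0975),(.0675,-.0975),(-.0675,-.0975),(-.0675,.0975)):print(b[:2]+R(b[2])@c)
np.save('g.npy',g);np.save('b.npy',b)
E
```

```text
corner [ 0.69156809  0.09971021 -0.2511393 ] -14.389221950255079 [[-0.3, -0.4], [-0.2, -0.3], [-0.9, -0.5], [-0.1, -0.7], [-0.2, -0.6], [-0.3, -0.3], [-0.7, 1.6], [-0.4, 2.2]]
book [ 0.53280619 -0.01739555 -0.04964724] -2.844577467350317 [[-0.1, -0.5], [0.4, -0.4], [0.3, -0.1], [-0.1, -0.5], [0.4, -0.4], [0.4, -0.6], [-0.9, 0.5], [-1.4, 0.5]]
bookcorner in guide [-0.07805825 -0.04384935] rel yaw 11.544644482904763
plunger [0.6305842  0.04308896] target book [0.60195607 0.02204306]
[0.60506164 0.0766345 ]
[ 0.5953844  -0.11812523]
[ 0.46055074 -0.1114256 ]
[0.47022798 0.08333412]
```

Emit:
apply_moves:
  increments:
    - [-1,18,-50,0,2]
    - [-1,18,-50,0,2]
    - [-1,18,-50,0,2]
    - [-1,18,-50,0,0]
    - [-1,18,-50,0,0]

```text
t: 0.72
eef_pos: [0.3156, 0.3578, 0.256]
orientation: [[-0.969, 0.247, -0.0], [0.247, 0.969, -0.0], [0.0, -0.0, -1.0]]
contact_force: [0.7, 1.5, 0.3]
gripper_width: 0.0851
grip_force: 0.0
```

Emit:
apply_moves:
  increments:
    - [-1,18,-50,0,0]
    - [-1,18,-50,0,0]
    - [-1,18,-50,0,0]
    - [-1,18,-50,0,0]
    - [-1,18,-50,0,0]

```text
t: 1.35
eef_pos: [0.4053, 0.108, 0.2562]
orientation: [[-0.969, 0.246, 0.0], [0.246, 0.969, 0.0], [0.0, 0.0, -1.0]]
contact_force: [1.3, 0.8, 0.6]
gripper_width: 0.0856
grip_force: 0.0
```

Emit:
apply_moves:
  increments:
    - [-1,18,-50,-20,0]
    - [-1,14,-51,-40,0]
    - [-1,0,0,-40,0]
    - [-1,0,0,-30,0]
    - [-1,0,0,0,0]

```text
t: 1.98
eef_pos: [0.4343, 0.0112, 0.1266]
orientation: [[-0.969, 0.247, -0.005], [0.247, 0.969, -0.002], [0.005, -0.003, -1.0]]
contact_force: [-0.3, -0.7, -0.1]
gripper_width: 0.0853
grip_force: 0.0
```

```bash
cat > st.py <<'E'
from h import *
g=np.load('g.npy');s=readout.sense();c,sn=np.cos(g[2]),np.sin(g[2])
p=s['eef_pos'];o=np.array(s['orientation']);d=p[:2]-g[:2]
print('t',s['t'],'tcp',p.round(4),'press mm',(1e3*np.array([c*d[0]+sn*d[1],-sn*d[0]+c*d[1]])).round(1),'yawY',np.degrees(np.arctan2(o[1,1],o[0,1])).round(2),'press ey',90+np.degrees(g[2]),'F',np.round(s['contact_force'],1),'w',s['gripper_width'],'q',np.round(s['joint_pos'],2))
E
python3 st.py
```

```text
t 1.975 tcp [0.4343 0.0112 0.1266] press mm [-227.2 -149.7] yawY 75.71 press ey 75.61077804974492 F [-0.3 -0.7 -0.1] w 0.08525277097122484 q [-0.64 -0.05  0.54  2.13  0.03  1.06  1.21]
```

Emit:
apply_moves:
  increments:
    - [-1,0,0,-40,0]
    - [-1,0,0,-40,0]
    - [-1,0,0,-16,0]
    - [-1,0,0,0,0]

```text
t: 2.48
eef_pos: [0.4364, 0.0119, 0.0328]
orientation: [[-0.969, 0.246, -0.001], [0.246, 0.969, -0.0], [0.001, -0.001, -1.0]]
contact_force: [-1.4, -0.1, 0.0]
gripper_width: 0.0851
grip_force: 0.0
```

```bash
python3 st.py; python3 -c "
from h import *
snap('side','s1.png');a=cv2.imread('pics/s1.png')[130:310,140:380];cv2.imwrite('pics/s1c.png',cv2.resize(a,(800,600),interpolation=cv2.INTER_CUBIC))"
```

```text
t 2.475 tcp [0.4364 0.0119 0.0328] press mm [-225.3 -148.5] yawY 75.76 press ey 75.61077804974492 F [-1.4 -0.1  0. ] w 0.08511560243400128 q [-0.62  0.13  0.56  2.21 -0.09  0.83  1.32]
```

View pics/s1c.png

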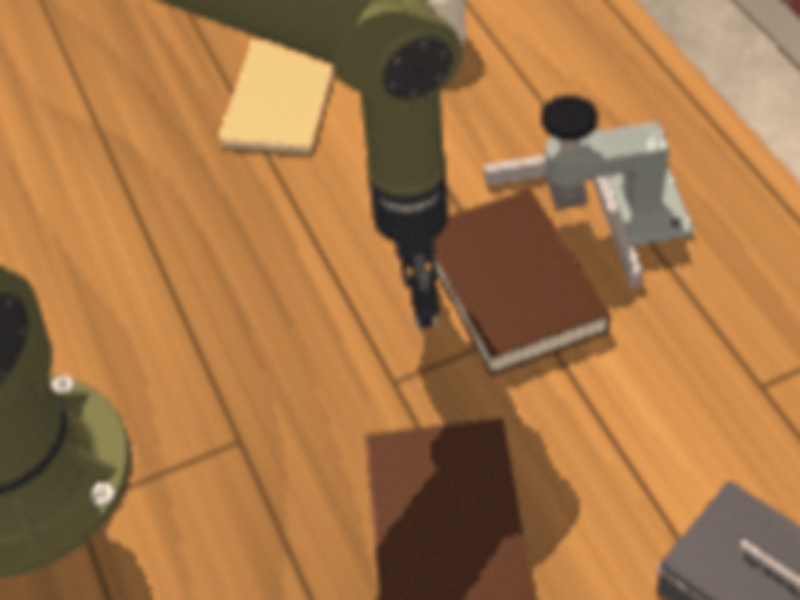

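The side view shows the fingers just in front of the book's front edge, fingertip at crop (428,320), with nothing in between. I'll lower slightly and push along the press's x with both open fingers.

Emit:
apply_moves:
  increments:
    - [-1,0,0,-5,0]
    - [-1,5.8,-1.5,0,0]
    - [-1,5.8,-1.5,0,0]
    - [-1,5.8,-1.5,0,0]
    - [-1,5.8,-1.5,0,0]

```text
t: 3.15
eef_pos: [0.4587, 0.0066, 0.0275]
orientation: [[-0.969, 0.245, -0.003], [0.245, 0.969, 0.001], [0.003, 0.001, -1.0]]
contact_force: [-4.2, 2.3, 3.8]
gripper_width: 0.0854
grip_force: 2.3
```

Emit:
apply_moves:
  increments:
    - [-1,5.8,-1.5,0,0]
    - [-1,5.8,-1.5,0,0]
    - [-1,5.8,-1.5,0,0]
    - [-1,5.8,-1.5,0,0]
    - [-1,5.8,-1.5,0,0]

```text
t: 3.78
eef_pos: [0.4878, -0.0005, 0.0275]
orientation: [[-0.97, 0.245, -0.003], [0.245, 0.97, 0.002], [0.003, 0.001, -1.0]]
contact_force: [-4.5, 3.4, 2.7]
gripper_width: 0.0853
grip_force: 2.6
```

```bash
python3 st.py
```

```text
t 3.775 tcp [ 0.4878 -0.0005  0.0275] press mm [-172.5 -147.7] yawY 75.82 press ey 75.61077804974492 F [-4.5  3.4  2.7] w 0.08534675305935333 q [-0.56  0.25  0.56  2.09 -0.18  0.85  1.43]
```

Emit:
apply_moves:
  increments:
    - [-1,5.8,-1.5,0,0]
    - [-1,5.8,-1.5,0,0]
    - [-1,3.9,-1,0,0]
    - [-1,0,0,0,0]

```text
t: 4.28
eef_pos: [0.5033, -0.0054, 0.0273]
orientation: [[-0.969, 0.246, -0.003], [0.246, 0.969, 0.001], [0.003, -0.0, -1.0]]
contact_force: [-3.6, 1.4, 2.4]
gripper_width: 0.0855
grip_force: 2.2
```

```bash
python3 st.py; python3 -c "
from h import *
snap('side','s2.png');snap('top','t2.png');a=cv2.imread('pics/s2.png')[130:250,230:390];b=cv2.imread('pics/t2.png')[130:250,200:360]
f=lambda a:cv2.resize(a,(560,420),interpolation=cv2.INTER_CUBIC)
cv2.imwrite('pics/c2.png',cv2.resize(np.vstack([a,b]),(400*1,600),interpolation=cv2.INTER_CUBIC)); cv2.imwrite('pics/t2c.png',cv2.resize(b,(800,600),interpolation=cv2.INTER_CUBIC))"
```

```text
t 4.275 tcp [ 0.5033 -0.0054  0.0273] press mm [-156.2 -148.6] yawY 75.74 press ey 75.61077804974492 F [-3.6  1.4  2.4] w 0.08551124375540893 q [-0.54  0.29  0.56  2.05 -0.2   0.86  1.45]
```

View pics/c2.png

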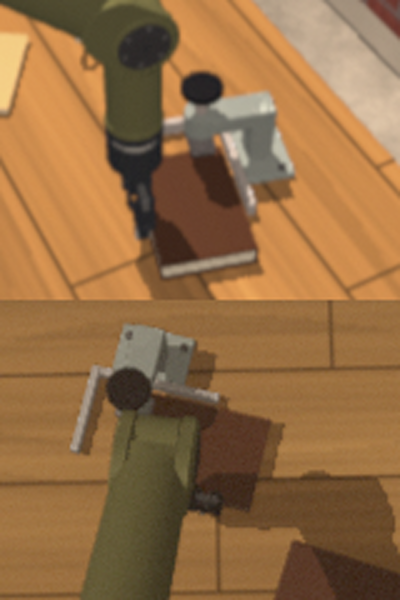

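The book is now square with the press and nearly at the back guide, clear of the side guide. I'll continue gently until the force rises.

Emit:
apply_moves:
  increments:
    - [-1,2.9,-0.75,0,0]
    - [-1,2.9,-0.75,0,0]
    - [-1,0,0,0,0]

```text
t: 4.75
eef_pos: [0.5105, -0.0077, 0.0276]
orientation: [[-0.969, 0.247, 0.001], [0.247, 0.969, -0.001], [-0.001, -0.0, -1.0]]
contact_force: [-0.8, 0.8, -0.5]
gripper_width: 0.0854
grip_force: 0.5
```

Emit:
apply_moves:
  increments:
    - [-1,1.9,-0.5,0,0]
    - [-1,1.9,-0.5,0,0]
    - [-1,0,0,0,0]

```text
t: 5.12
eef_pos: [0.5134, -0.0084, 0.0276]
orientation: [[-0.969, 0.247, -0.001], [0.247, 0.969, 0.0], [0.001, -0.0, -1.0]]
contact_force: [-3.3, 0.3, 1.2]
gripper_width: 0.0851
grip_force: 2.1
```

```bash
python3 st.py
```

```text
t 5.125 tcp [ 0.5134 -0.0084  0.0276] press mm [-145.7 -149. ] yawY 75.72 press ey 75.61077804974492 F [-3.3  0.3  1.2] w 0.08512038627425028 q [-0.53  0.3   0.55  2.03 -0.21  0.86  1.46]
```

Emit:
apply_moves:
  increments:
    - [-1,1.9,-0.5,0,0]
    - [-1,0,0,0,0]

```text
t: 5.38
eef_pos: [0.5138, -0.0085, 0.0275]
orientation: [[-0.969, 0.247, -0.004], [0.247, 0.969, 0.001], [0.004, -0.0, -1.0]]
contact_force: [-9.3, 2.6, 7.5]
gripper_width: 0.0857
grip_force: 4.4
```

Emit:
apply_moves:
  increments:
    - [-1,1.9,-0.5,0,0]
    - [-1,0,0,0,0]

```text
t: 5.62
eef_pos: [0.5139, -0.0085, 0.0272]
orientation: [[-0.969, 0.247, -0.009], [0.247, 0.969, 0.002], [0.009, -0.0, -1.0]]
contact_force: [-13.4, 2.7, 10.8]
gripper_width: 0.0856
grip_force: 6.9
```

```bash
python3 st.py
```

```text
t 5.625 tcp [ 0.5139 -0.0085  0.0272] press mm [-145.2 -149. ] yawY 75.72 press ey 75.61077804974492 F [-13.4   2.7  10.8] w 0.08562299719721232 q [-0.53  0.31  0.55  2.02 -0.21  0.87  1.47]
```

Home against the back guide: both fingers are loaded and motion has stopped. I'll back off, rise and go round to the right end with the tool turned a quarter.

Emit:
apply_moves:
  increments:
    - [-1,-8,2,0,0]
    - [-1,-12,3,0,0]
    - [-1,0,0,50,0]
    - [-1,0,0,60,-10]
    - [-1,0,-20,10,-10]

```text
t: 6.25
eef_pos: [0.5006, -0.0231, 0.1521]
orientation: [[-0.825, 0.565, 0.009], [0.565, 0.825, 0.003], [-0.006, 0.007, -1.0]]
contact_force: [-0.6, -0.3, -0.5]
gripper_width: 0.0853
grip_force: 0.0
```

Emit:
apply_moves:
  increments:
    - [-1,10,-30,0,-10]
    - [-1,10,-30,0,-10]
    - [-1,10,-30,0,-10]
    - [-1,10,-30,0,-10]
    - [-1,10,-20,0,-10]

```text
t: 6.88
eef_pos: [0.5477, -0.1662, 0.148]
orientation: [[-0.093, 0.996, 0.002], [0.996, 0.093, -0.001], [-0.001, 0.002, -1.0]]
contact_force: [-0.8, -0.5, -0.8]
gripper_width: 0.0857
grip_force: 0.0
```

Emit:
apply_moves:
  increments:
    - [-1,10,0,0,-10]
    - [-1,0,0,0,-10]
    - [-1,0,0,0,0]

```text
t: 7.25
eef_pos: [0.5576, -0.1644, 0.1476]
orientation: [[0.245, 0.97, 0.001], [0.97, -0.245, -0.001], [-0.001, 0.001, -1.0]]
contact_force: [-0.4, 0.2, 1.2]
gripper_width: 0.0854
grip_force: 0.0
```

```bash
python3 st.py; python3 -c "
from h import *
a=snap('side','s3.png')[130:310,190:430,::-1];b=snap('top','t3.png')[140:290,200:400,::-1]
cv2.imwrite('pics/c3.png',np.hstack([cv2.resize(a,(400,300)),cv2.resize(b,(400,300))]).repeat(1,0))
cv2.imwrite('pics/c3t.png',cv2.resize(b,(800,600),interpolation=cv2.INTER_CUBIC))"
```

```text
t 7.25 tcp [ 0.5576 -0.1644  0.1476] press mm [ -64.1 -289.1] yawY -14.16 press ey 75.61077804974492 F [-0.4  0.2  1.2] w 0.08543594704673362 q [-0.49  0.34  0.88  1.79 -0.29  1.15  0.23]
```

View pics/c3t.png

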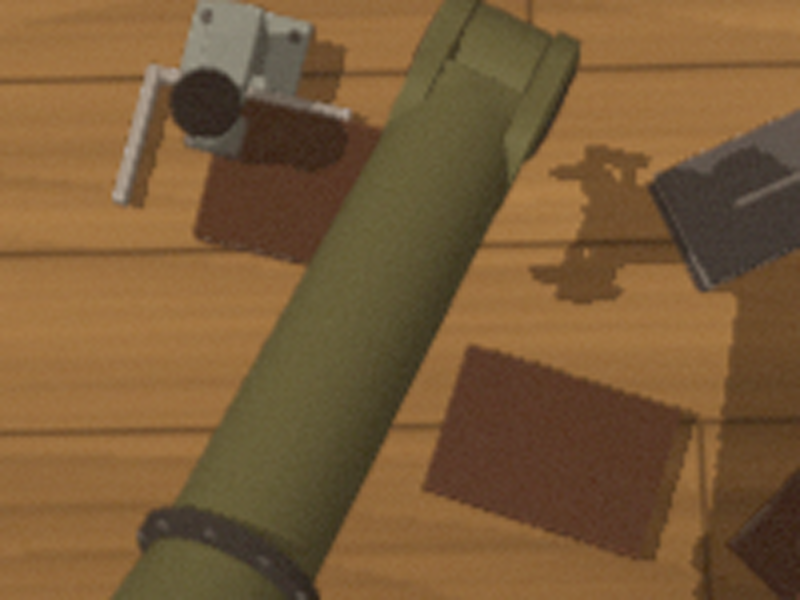

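The book sits flush with the back guide, its front left cover corner at crop (195,238). The arm hides its right end. The nearest distractor book's corner is at (468,345). I'll compute the side gap.

```bash
cat >> h.py <<'E'
def press(P):
    g=np.load('g.npy');c,s=np.cos(g[2]),np.sin(g[2]);d=np.array(P)[:2]-g[:2];return (1e3*np.array([c*d[0]+s*d[1],-s*d[0]+c*d[1]])).round(1)
E
python3 -c "
from h import *
for q in((195,238),(300,265),(468,345)):print(press(ray('top',200+q[0]/4-.4,140+q[1]/4-.4,.032)))"
```

```text
[-138.6  -72.3]
[-140.7 -169.9]
[-176.1 -331.6]
```

Emit:
apply_moves:
  increments:
    - [-1,-10,-6,-30,0]
    - [-1,0,0,-40,0]
    - [-1,0,0,-40,0]
    - [-1,0,0,-10,0]
    - [-1,0,0,0,0]

```text
t: 7.98
eef_pos: [0.5476, -0.1705, 0.028]
orientation: [[0.246, 0.969, -0.0], [0.969, -0.246, -0.0], [-0.0, 0.0, -1.0]]
contact_force: [-0.2, 0.1, 1.3]
gripper_width: 0.0854
grip_force: 0.0
```

Emit:
apply_moves:
  increments:
    - [-1,1.5,5.8,0,0]
    - [-1,1.5,5.8,0,0]
    - [-1,1.5,5.8,0,0]
    - [-1,1.5,5.8,0,0]
    - [-1,1.5,5.8,0,0]

```text
t: 8.6
eef_pos: [0.5549, -0.1425, 0.028]
orientation: [[0.247, 0.969, 0.0], [0.969, -0.247, -0.002], [-0.002, 0.001, -1.0]]
contact_force: [-0.9, -4.6, 1.1]
gripper_width: 0.0853
grip_force: 2.4
```

Emit:
apply_moves:
  increments:
    - [-1,1.5,5.8,0,0]
    - [-1,1.5,5.8,0,0]
    - [-1,1.5,5.8,0,0]
    - [-1,1.5,5.8,0,0]
    - [-1,1.5,5.8,0,0]

```text
t: 9.22
eef_pos: [0.5619, -0.1146, 0.0279]
orientation: [[0.248, 0.969, -0.001], [0.969, -0.248, -0.003], [-0.003, 0.0, -1.0]]
contact_force: [-3.5, -6.5, 2.8]
gripper_width: 0.0857
grip_force: 3.1
```

```bash
python3 st.py
```

```text
t 9.225 tcp [ 0.5619 -0.1146  0.0279] press mm [ -72.4 -239.9] yawY -14.39 press ey 75.61077804974492 F [-3.5 -6.5  2.8] w 0.08573727962296729 q [-0.5   0.49  0.79  1.89 -0.42  0.94  0.24]
```

Pushing at 5–7 N, as expected. The target is a TCP y of about -206 mm.

Emit:
apply_moves:
  increments:
    - [-1,1.5,5.8,0,0]
    - [-1,1.5,5.8,0,0]
    - [-1,1.5,5.8,0,0]
    - [-1,1.5,5.8,0,0]
    - [-1,0,0,0,0]

```text
t: 9.85
eef_pos: [0.568, -0.0908, 0.0279]
orientation: [[0.248, 0.969, -0.001], [0.969, -0.248, -0.002], [-0.002, -0.0, -1.0]]
contact_force: [-1.8, -5.2, 3.3]
gripper_width: 0.0855
grip_force: 2.3
```

Emit:
apply_moves:
  increments:
    - [-1,0.75,2.9,0,0]
    - [-1,0.75,2.9,0,0]
    - [-1,0,0,0,0]

```text
t: 10.22
eef_pos: [0.5694, -0.0855, 0.0279]
orientation: [[0.249, 0.969, -0.001], [0.969, -0.249, -0.002], [-0.003, -0.0, -1.0]]
contact_force: [-3.1, -4.8, 2.6]
gripper_width: 0.0855
grip_force: 2.8
```

```bash
python3 st.py
```

```text
t 10.225 tcp [ 0.5694 -0.0855  0.0279] press mm [ -72.3 -209.8] yawY -14.39 press ey 75.61077804974492 F [-3.1 -4.8  2.6] w 0.08551828867731244 q [-0.54  0.49  0.78  1.89 -0.42  0.94  0.18]
```

Emit:
apply_moves:
  increments:
    - [-1,0.5,1.9,0,0]
    - [-1,0.5,1.9,0,0]
    - [-1,0,0,0,0]

```text
t: 10.6
eef_pos: [0.5703, -0.082, 0.0279]
orientation: [[0.249, 0.969, -0.001], [0.969, -0.249, -0.003], [-0.003, -0.0, -1.0]]
contact_force: [-3.4, -5.3, 4.3]
gripper_width: 0.0853
grip_force: 3.1
```

Emit:
apply_moves:
  increments:
    - [-1,0.5,1.9,0,0]
    - [-1,0,0,0,0]

```text
t: 10.85
eef_pos: [0.5707, -0.0802, 0.0279]
orientation: [[0.249, 0.969, -0.001], [0.969, -0.249, -0.003], [-0.003, -0.0, -1.0]]
contact_force: [-3.6, -5.4, 4.5]
gripper_width: 0.0858
grip_force: 3.2
```

```bash
python3 st.py
```

```text
t 10.85 tcp [ 0.5707 -0.0802  0.0279] press mm [ -72.3 -204.3] yawY -14.41 press ey 75.61077804974492 F [-3.6 -5.4  4.5] w 0.08580567717507945 q [-0.55  0.49  0.78  1.88 -0.42  0.94  0.17]
```

Emit:
apply_moves:
  increments:
    - [-1,0.5,1.9,0,0]
    - [-1,0,0,0,0]

```text
t: 11.1
eef_pos: [0.5708, -0.08, 0.028]
orientation: [[0.249, 0.968, -0.001], [0.968, -0.249, -0.005], [-0.005, -0.0, -1.0]]
contact_force: [-4.5, -9.1, 4.0]
gripper_width: 0.0854
grip_force: 4.7
```

Emit:
apply_moves:
  increments:
    - [-1,0.5,1.9,0,0]
    - [-1,0,0,0,0]

```text
t: 11.35
eef_pos: [0.5708, -0.0799, 0.028]
orientation: [[0.25, 0.968, -0.002], [0.968, -0.25, -0.007], [-0.007, -0.0, -1.0]]
contact_force: [-5.6, -11.8, 4.8]
gripper_width: 0.0854
grip_force: 6.4
```

```bash
python3 st.py
```

```text
t 11.35 tcp [ 0.5708 -0.0799  0.028 ] press mm [ -72.4 -204. ] yawY -14.47 press ey 75.61077804974492 F [ -5.6 -11.8   4.8] w 0.08541078589073793 q [-0.55  0.49  0.78  1.88 -0.41  0.94  0.17]
```

Home against the side guide. I'll back off, rise, and go round to the front to re-seat the back edge.

Emit:
apply_moves:
  increments:
    - [-1,-2,-8,0,0]
    - [-1,-3,-12,0,0]
    - [-1,0,0,50,0]
    - [-1,-20,0,60,10]
    - [-1,-25,10,10,10]

```text
t: 11.98
eef_pos: [0.525, -0.0852, 0.1508]
orientation: [[-0.104, 0.995, 0.007], [0.995, 0.104, -0.0], [-0.001, 0.007, -1.0]]
contact_force: [-0.4, 0.5, -0.6]
gripper_width: 0.0852
grip_force: 0.0
```

Emit:
apply_moves:
  increments:
    - [-1,-20,25,0,10]
    - [-1,0,30,0,10]
    - [-1,0,30,0,10]
    - [-1,0,30,0,10]
    - [-1,0,20,0,10]

```text
t: 12.6
eef_pos: [0.5025, 0.0532, 0.147]
orientation: [[-0.831, 0.557, 0.0], [0.557, 0.831, 0.001], [0.001, 0.001, -1.0]]
contact_force: [0.2, 0.1, -0.1]
gripper_width: 0.0851
grip_force: 0.0
```

Emit:
apply_moves:
  increments:
    - [-1,0,0,0,10]
    - [-1,0,0,0,10]
    - [-1,0,0,0,0]

```text
t: 12.98
eef_pos: [0.5026, 0.0514, 0.1469]
orientation: [[-0.969, 0.248, -0.0], [0.248, 0.969, 0.001], [0.0, 0.001, -1.0]]
contact_force: [-0.6, 0.2, -0.1]
gripper_width: 0.0854
grip_force: 0.0
```

```bash
python3 st.py; python3 -c "
from h import *
a=snap('side','s4.png')[130:250,240:400,::-1];b=snap('top','t4.png')[130:250,210:370,::-1]
cv2.imwrite('pics/c4.png',cv2.resize(a,(800,600),interpolation=cv2.INTER_CUBIC))"
```

```text
t 12.975 tcp [0.5026 0.0514 0.1469] press mm [-171.   -93.7] yawY 75.64 press ey 75.61077804974492 F [-0.6  0.2 -0.1] w 0.08537594308841692 q [-0.76  0.1   0.65  1.96 -0.07  1.1   1.23]
```

View pics/c4.png

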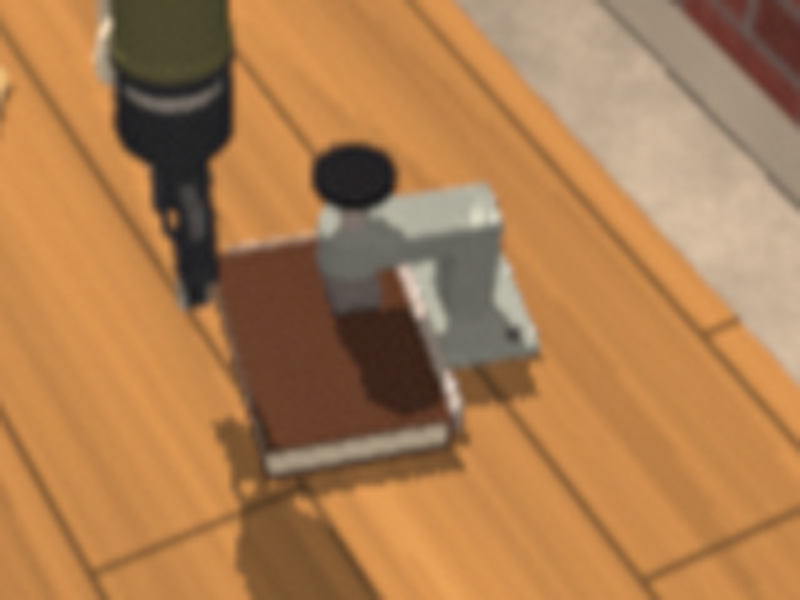

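The side view shows the book flush along both guides, corner around crop (320,240), right end at (445,440). I'll nudge it from the front to be certain.

Emit:
apply_moves:
  increments:
    - [-1,0,0,-50,0]
    - [-1,0,0,-50,0]
    - [-1,0,0,-19,0]
    - [-1,8.7,-2.2,0,0]
    - [-1,8.7,-2.2,0,0]

```text
t: 13.7
eef_pos: [0.522, 0.0467, 0.0291]
orientation: [[-0.969, 0.247, 0.002], [0.247, 0.969, 0.0], [-0.002, 0.001, -1.0]]
contact_force: [0.4, 0.9, 0.4]
gripper_width: 0.0854
grip_force: 0.0
```

Emit:
apply_moves:
  increments:
    - [-1,4.8,-1.2,0,0]
    - [-1,2.9,-0.7,0,0]
    - [-1,1.9,-0.5,0,0]
    - [-1,0,0,0,0]

```text
t: 14.2
eef_pos: [0.5275, 0.0449, 0.028]
orientation: [[-0.969, 0.247, -0.005], [0.247, 0.969, 0.001], [0.005, 0.0, -1.0]]
contact_force: [-6.8, 0.7, 6.6]
gripper_width: 0.0853
grip_force: 3.6
```

```bash
python3 st.py
```

```text
t 14.2 tcp [0.5275 0.0449 0.028 ] press mm [-145.3  -93.8] yawY 75.69 press ey 75.61077804974492 F [-6.8  0.7  6.6] w 0.08529561064815858 q [-0.67  0.35  0.61  1.99 -0.26  0.88  1.4 ]
```

Emit:
apply_moves:
  increments:
    - [-1,2.4,-0.6,0,0]
    - [-1,0,0,0,0]
    - [-1,-6,1.5,0,0]
    - [-1,-14,3.5,0,0]
    - [-1,0,0,50,0]

```text
t: 14.82
eef_pos: [0.5078, 0.0489, 0.0754]
orientation: [[-0.969, 0.246, -0.008], [0.246, 0.969, -0.002], [0.007, -0.004, -1.0]]
contact_force: [0.9, 0.8, 0.5]
gripper_width: 0.0852
grip_force: 0.0
```

Emit:
apply_moves:
  increments:
    - [1,0,0,60,0]
    - [1,0,0,60,0]
    - [1,0,0,50,0]
    - [1,0,0,0,0]
    - [1,0,0,0,0]
  newtons: 40

```text
t: 15.45
eef_pos: [0.5115, 0.0489, 0.2474]
orientation: [[-0.969, 0.246, -0.0], [0.246, 0.969, 0.001], [0.0, 0.001, -1.0]]
contact_force: [0.5, -0.3, 0.1]
gripper_width: 0.0002
grip_force: 0.0
```

```bash
python3 st.py; python3 -c "
from h import *
b=snap('top','t5.png')[130:250,210:370,::-1];cv2.imwrite('pics/c5.png',cv2.resize(b,(800,600),interpolation=cv2.INTER_CUBIC))"
```

```text
t 15.45 tcp [0.5115 0.0489 0.2474] press mm [-161.8  -93.9] yawY 75.75 press ey 75.61077804974492 F [ 0.5 -0.3  0.1] w 0.00024701830349599884 q [-0.8   0.02  0.67  1.82 -0.02  1.3   1.2 ]
```

View pics/c5.png

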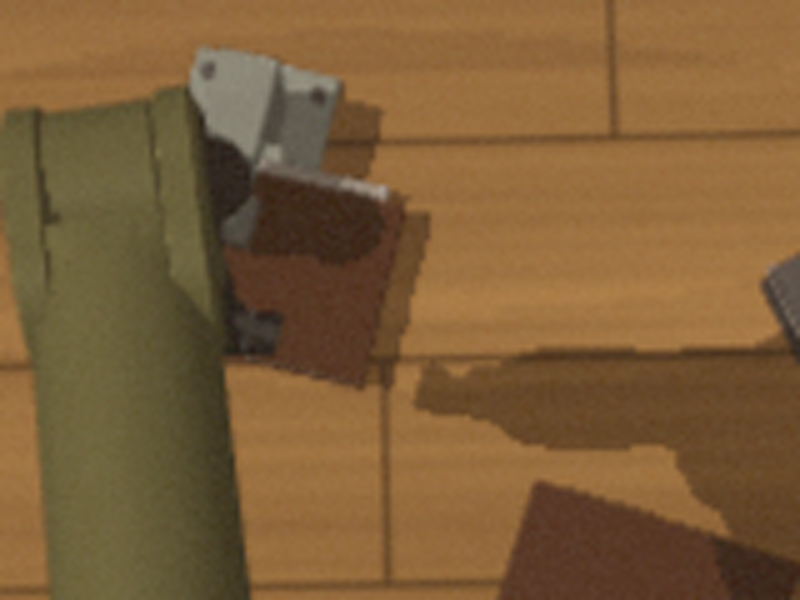

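The book is flush against the back guide and its right end overhangs the guide's end by about 15 mm, as it should. Next I go over the plunger and press.

Emit:
apply_moves:
  increments:
    - [1,40,-2,0,0]
    - [1,40,-2,0,0]
    - [1,39,-2,0,0]
    - [1,0,0,-20,0]
    - [1,0,0,-20,0]

```text
t: 16.12
eef_pos: [0.6295, 0.0424, 0.2049]
orientation: [[-0.969, 0.247, -0.004], [0.247, 0.969, -0.001], [0.003, -0.002, -1.0]]
contact_force: [-0.7, -0.4, 0.3]
gripper_width: 0.0
grip_force: 0.0
```

Emit:
apply_moves:
  increments:
    - [1,0,0,-10,0]
    - [1,0,0,-4,0]
    - [1,0,0,-4,0]
    - [1,0,0,0,0]

```text
t: 16.62
eef_pos: [0.6312, 0.0429, 0.1903]
orientation: [[-0.969, 0.246, 0.001], [0.246, 0.969, 0.001], [-0.001, 0.001, -1.0]]
contact_force: [0.3, -0.2, -0.3]
gripper_width: -0.0003
grip_force: 0.0
```

```bash
python3 st.py
```

```text
t 16.625 tcp [0.6312 0.0429 0.1903] press mm [-44.4 -70. ] yawY 75.74 press ey 75.61077804974492 F [ 0.3 -0.2 -0.3] w -0.00026621000657284715 q [-0.66  0.38  0.7   1.61 -0.25  1.25  1.4 ]
```

Emit:
apply_moves:
  increments:
    - [1,0,0,-5,0]
    - [1,0,0,-4,0]
    - [1,0,0,-4,0]
    - [1,0,0,-4,0]
    - [1,0,0,0,0]

```text
t: 17.25
eef_pos: [0.6318, 0.0428, 0.1738]
orientation: [[-0.969, 0.246, 0.002], [0.246, 0.969, 0.0], [-0.001, 0.001, -1.0]]
contact_force: [-1.4, 0.7, 8.2]
gripper_width: -0.0002
grip_force: 4.1
```

Emit:
apply_moves:
  increments:
    - [1,0,0,-3,0]
    - [1,0,0,-2,0]
    - [1,0,0,0,0]

```text
t: 17.62
eef_pos: [0.6318, 0.0429, 0.1695]
orientation: [[-0.969, 0.246, 0.002], [0.246, 0.969, 0.001], [-0.001, 0.001, -1.0]]
contact_force: [-2.7, -0.1, 11.2]
gripper_width: 0.0002
grip_force: 5.2
```

Emit:
apply_moves:
  increments:
    - [1,0,0,-2,0]
    - [1,0,0,0,0]

```text
t: 17.88
eef_pos: [0.6319, 0.0428, 0.1691]
orientation: [[-0.969, 0.247, 0.002], [0.247, 0.969, 0.002], [-0.001, 0.002, -1.0]]
contact_force: [-6.1, 0.3, 16.4]
gripper_width: -0.0001
grip_force: 8.8
```

The motion has stopped and the force is climbing, so this is the hard stop. I'll add a little more and hold for about a second.

Emit:
apply_moves:
  increments:
    - [1,0,0,-1.5,0]
    - [1,0,0,0,0]
    - [1,0,0,0,0]
    - [1,0,0,0,0]
    - [1,0,0,0,0]

```text
t: 18.5
eef_pos: [0.6319, 0.0429, 0.169]
orientation: [[-0.969, 0.246, 0.002], [0.246, 0.969, 0.003], [-0.002, 0.003, -1.0]]
contact_force: [-8.9, 0.3, 24.6]
gripper_width: -0.0001
grip_force: 12.3
```

Emit:
apply_moves:
  increments:
    - [1,0,0,0,0]
    - [1,0,0,0,0]
    - [1,0,0,0,0]
    - [1,0,0,0,0]

```text
t: 19.0
eef_pos: [0.6319, 0.0428, 0.169]
orientation: [[-0.969, 0.246, 0.002], [0.247, 0.969, 0.002], [-0.002, 0.003, -1.0]]
contact_force: [-9.1, 0.1, 24.4]
gripper_width: -0.0
grip_force: 12.2
```

Emit:
apply_moves:
  increments:
    - [1,0,0,4,0]
    - [1,0,0,6,0]
    - [1,0,0,10,0]
    - [1,0,0,15,0]
    - [1,0,0,30,0]

```text
t: 19.62
eef_pos: [0.6298, 0.0428, 0.2284]
orientation: [[-0.969, 0.247, -0.004], [0.247, 0.969, -0.001], [0.004, -0.002, -1.0]]
contact_force: [-0.9, 0.3, 0.3]
gripper_width: -0.0002
grip_force: 0.0
```

Emit:
apply_moves:
  increments:
    - [1,-40,0,20,0]
    - [1,-40,30,0,0]
    - [1,-40,50,0,0]
    - [1,-20,55,0,0]
    - [1,0,55,0,0]

```text
t: 20.25
eef_pos: [0.4902, 0.2331, 0.2499]
orientation: [[-0.969, 0.246, -0.001], [0.246, 0.969, 0.002], [0.001, 0.001, -1.0]]
contact_force: [0.8, -0.5, -0.1]
gripper_width: 0.0002
grip_force: 0.0
```

Emit:
apply_moves:
  increments:
    - [1,-30,50,0,0]
    - [1,-30,50,0,0]
    - [1,0,0,0,0]

```text
t: 20.62
eef_pos: [0.4279, 0.3365, 0.2487]
orientation: [[-0.972, 0.237, -0.002], [0.237, 0.972, -0.0], [0.002, -0.001, -1.0]]
contact_force: [0.4, 0.3, -0.6]
gripper_width: -0.0003
grip_force: 0.0
```

```bash
python3 st.py; python3 -c "
from h import *
a=snap('side','s6.png')[130:250,230:390,::-1];b=snap('top','t6.png')[130:230,215:315,::-1]
cv2.imwrite('pics/c6.png',np.hstack([cv2.resize(x,(400,400),interpolation=cv2.INTER_CUBIC) for x in(a[:,20:140],b)]))"
```

```text
t 20.625 tcp [0.4279 0.3365 0.2487] press mm [-314.2  163.9] yawY 76.3 press ey 75.61077804974492 F [ 0.4  0.3 -0.6] w -0.0003091495306312255 q [-1.16  0.1   0.48  1.74 -0.05  1.31  0.66]
```

View pics/c6.png

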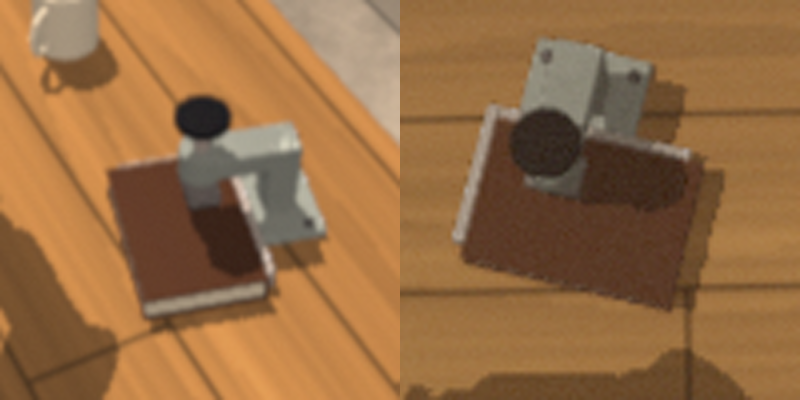

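The book lies flush on both guides in both views, the plunger is fully up, and the robot is clear. I'll run one numeric check and hand in.

```bash
python3 - <<'E'
from fit import *
T=lambda u,v:(215+(u-400+.5)/4-.5,130+(v+.5)/4-.5)
B=[('top',(67.5,-97.5,32),T(706,155)),('top',(-67.5,-97.5,32),T(672,309)),('top',(-67.5,97.5,32),T(462,260))]
b,r=fit(B,[.6,.02,-.25]);g=np.load('g.npy')
c,s=np.cos(b[2]),np.sin(b[2]);print(press(b[:2]+np.array([[c,-s],[s,c]])@[.0675,.0975]),np.degrees(b[2]-g[2]),r)
E
```

```text
[-2.8 -0.8] 1.3761148904376017 [[-0.3, 1.3], [0.4, -1.2], [-0.1, -0.0]]
```

```bash
python3 -c "
from cell import arm;print(arm.sign_off())"
```

```text
the job is handed in; nothing more can be done
None
```

I slid the leftmost hardback home against both guides, then pressed the plunger to its stop at about 25 N, held it for about a second and let it spring fully up. The job was handed in with the arm clear and at about 21 s of the 64 s allowed. The forces and camera views show the book flush; a last rough image fit read up to 2.8 mm and 1.4° off, which is within its pixel error.

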